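# Invert a brittle agar dish into the incubation tray

## Task

Agar dishes are incubated upside down so that no condensation drips on the culture: turn over the small agar dish that lies on the bench and seat it, lid below, flat in either free pocket of the grey incubation tray. To turn it over, stand it on its edge in a free slot of the wire rack, let go, and take it again from the other side. It is brittle: hold it with the lightest grip, under about 40 N at each finger, set it down softly, and do not disturb the other two dishes, the bottle, the box of cover glasses or the counter.

Things in the scene. Friction and masses are not known exactly. Their poses are not given: they have to be found in the camera images.
- dish: the dish to be turned: the only one that lies on the bench, closed clear lid up over a tan disc of agar; a round box 58 mm across and 14 mm high, 18 g, lid fixed. Origin at the centre of its underside, z axis to the lid (up at the start)
- dish_center (a point): centre of that dish, 7 mm along its z axis from the origin
- rack: fixed steel wire rack, 161 x 40 mm, origin on the bench under its middle; seven slots in a row along its x axis, centred at x = -63, -42 ... 63 mm, parted by 3 mm hairpin wires (18 mm clear, y = -18 to 18 mm, 51 mm high). A dish stands on edge in a slot, faces toward x, on two rails at y = -18 and 18 mm; its centre is then 37 mm above the bench, its sides 11 mm beyond the wires
- dish_rack: a second, like dish that stands on edge in the slot at x = -63 mm of the rack; leave alone. Origin at the centre of its underside (toward rack +x), z axis along rack -x
- tray: incubation tray, a grey plastic plate 218 x 86 x 6.5 mm fixed on the bench, with an upturned lip 10.5 mm high at each end and three round pockets in a row along its x axis at x = -72, 0 and 72 mm, each 65 mm across and 3.5 mm deep (floor 3 mm above the bench). Origin on the bench under its middle
- dish_tray: a third dish, pink, already upside down in the pocket at x = -72 mm; leave alone. Origin at the centre of its base, now its top side
- pocket1 (a point): centre of the floor of the free middle pocket
- pocket2 (a point): centre of the floor of the free end pocket (tray x = 72 mm)
- glass_box: square plastic box of cover glasses with a green lid, 36 x 36 x 13 mm, loose; origin at the centre of its underside
- counter: round white hand tally counter, 48 x 66 x 23 mm, loose; origin at the centre of its underside
- oil: small brown glass bottle, 34 mm across, 75 mm high, loose; origin at the centre of its underside
There are look-alikes about, which are no part of the job. Leave any yellow look-alike of the dish alone.

How it is judged:
By the outcome, as a careful person would: the job done as asked, in the order asked, and still so for the second after the job is handed in, with the robot touching nothing.
It also fails if it takes over 54 s, if anything falls off the work surface, if the arm or the gripper's body presses on something with over 40 N, if the wrist force passes 120 N, or if a joint passes its speed limit or range.

## Robot

A 6-joint arm with a two-finger parallel gripper is mounted at the origin on a cart in front of the work surface, level with it; the furniture and walls round the work are solid. World frame = base frame: x ahead of the robot, y to its left, z up, the work surface at z = 0. Lengths are in m, angles in rad, forces in N, time in s.
With the tool pointing down it reaches from about 0.35 to 0.975 m from the base axis. Payload 4.9 kg.
Tool frame: the origin (TCP) lies midway between the tips of the shut fingers; the grasp point (between the pads) lies 19 mm behind it (r.hold_point_z is the distance from the TCP to the grasp point, in m); z points along the fingers, y is the line along which they close (so a half turn about z gives the same grasp; the last joint's range is limited). The gripper opens to 85 mm and grips with 20 to 120 N. Pads are 22 mm wide; open, the fingers measure 114 mm over their backs; the gripper's body (76 mm by 85 mm) begins 54 mm behind the grasp point. The pads swing forward as they close: fully open they stand 13 mm farther back than shut.
Start: joints at [0.983, 0.053, 1.613, -0, 1.476, -0.119], TCP at [0.282, 0.558, 0.231] pointing down, gripper open.
Joint ranges: [-3.01, 3.01], [-1.01, 2.22], [0.06, 2.58], [-1.02, 4.17], [0.09, 2.62], [-3.14, 3.14]. Speed limits (rad/s): [2.57, 2.57, 3.14, 3.14, 3.14, 3.14].

## Interface

Orientations are given as a rotation vector (axis times angle).
In Python, from rig import r gives the robot as it stands.
- The arm moves only by the tool apply_moves, never from a script. Its argument "moves" is a list of rows, each a list of 3 entries, a list of its own where there are three numbers: the shift along the world's x, y, z in cm, then the turn, a rotation vector about the world's x, y, z in degrees, then the opening, from 0 (shut) to 1 (fully open). In form: [[[x, y, z], [rx, ry, rz], fingers], ...]. A call has 1 to 10 rows; each row shifts and turns the commanded pose from where the row before left it; what a row does not reach is not made up. A row lasts 1/10 s, in which the tool goes at most 50 mm and 8.59 degrees, less where a joint would pass 70% of its speed; a pose out of reach is approached as far as the arm can. A call with a gripper value outside its range is refused whole. The fingers move at their own pace and stop on an object; "newtons" is the grip in N (left out, the last holds). Time passes only in rows, so rows that do not move let the fingers close. It gives the time, the measured TCP pose, the force, the opening and the grip force at its end, in the units of the state.
- r.get_obs(): the state, without advancing time (a new reading comes with each control period).
- r.snapshot(name): name is "scene" or "top"; returns a dict with "img" (420x560x3 uint8, red, green, blue), "vfov" (degrees; the focal length in pixels is half the picture's height over the tangent of half this angle, whatever the lens; pixels are square), "cx", "cy" (the principal point, pixels), "dist_coeffs" ([k1, k2, p1, p2, k3] as OpenCV has them; the pictures are not rectified), "R" (3x3) and "t" (3): a world point X has camera coordinates R X + t. Camera axes: x right, y down, z forward; pixel columns grow to the right and rows downward; lengths in m; the calibration is good to about 2 mm. A picture is of the moment at which its call begins. There is no depth.
- r.close_job(): hands the job in; it is judged then, once.
Trained networks look in a picture, given as the dict that the camera call returned (one of the last four; its "shot" number tells which), for a name from the list of things; names that differ only in an ending like _2 or _b are one class to them, and where a whole thing is asked for, a point or a joint stands for the part that bears it (a point fixed in the world has none). Each returns a list of dicts, best first, with "confidence" (0 to 1); they miss things now and then, are a little off and sometimes report something else, mostly with a low value. They report only what shows in the picture. A call takes as long as a camera call. They do not tell look-alikes from the thing itself.
- r.boxes_of(thing, picture): "box" ([left, top, right, bottom] as shares, 0 to 1, of the picture: columns of its width, rows of its height, round what is visible of it).
- r.tip_of(thing, picture): "xy" ([column, row] as shares, 0 to 1, of the picture: columns of its width, rows of its height: a listed point, or the origin of a listed thing).
The state is a dict: "t": time; "joints": joint angles; "joint_velocities": joint speeds; "joint_torque": joint torques, N m; "tcp_pos": TCP position; "orientation": TCP orientation; "contact_force": force on the tool from outside, world axes, zero at the start; "torque": the same for the moment, N m; "gripper_width": opening from 0.0 (shut) to 1.0 (fully open); "grip_force": force on a finger pad.
Only numpy, scipy, OpenCV 4.12 (cv2) and the standard library are available. Lean on these libraries where they do the work, as an engineer would, in place of code of your own. Each camera call takes 0.05 s, during which the arm holds its last target. There are 200 camera calls.

## Working session

There is one attempt and no reset: what is moved stays moved. The work goes in short steps, Python scripts to look and compute and a tool call to move; the robot and the scene stay as the last step left them, time stands still between calls to the robot, and variables do not carry over. Pictures are saved under pics/ and viewed, at most 10 in all, crops included, and the job is handed in when it is done.

Besides the shell and the picture viewer there is one more tool, called after "Emit:" by a JSON object that holds its "method" and its "body", one argument or row to a line. apply_moves: Moves the arm, as the interface text tells. Its arguments: {"type":"object","properties":{"moves":{"type":"array"},"newtons":{"type":"number"}},"required":["moves"]}

```bash
mkdir -p pics; ls; cat > h.py <<'E'
import numpy as np, cv2
from rig import r
def K(p):
    f=210/np.tan(np.radians(p["vfov"])/2)
    return np.array([[f,0,p["cx"]],[0,f,p["cy"]],[0,0,1.]])
def ray(p,uv):
    n=cv2.undistortPoints(np.array([[uv]],float),K(p),np.array(p["dist_coeffs"],float))[0,0]
    R=np.array(p["R"]);t=np.array(p["t"]); return -R.T@t, R.T@np.array([n[0],n[1],1])
def atz(p,uv,z):
    c,d=ray(p,uv); return c+d*(z-c[2])/d[2]
def proj(p,X):
    R=np.array(p["R"]);t=np.array(p["t"],float)
    return cv2.projectPoints(np.array(X,float).reshape(-1,1,3),cv2.Rodrigues(R)[0],t,K(p),np.array(p["dist_coeffs"],float))[0][:,0]
def save(p,n): cv2.imwrite(f"pics/{n}.png",p["img"][:,:,::-1])
E
cat > a.py <<'E'
from h import *
print(r.get_obs()['tcp_pos'],r.get_obs()['orientation'],r.hold_point_z)
ps={c:r.snapshot(c) for c in("scene","top")}
im=np.hstack([ps["scene"]["img"],ps["top"]["img"]])
for c,p in ps.items():
    save(p,c+"0"); print(c,"cam",ray(p,(280,210))[0].round(3))
    for th in["dish","dish_center","rack","dish_rack","tray","dish_tray","pocket1","pocket2","glass_box","counter","oil"]:
        z={"dish_center":.007,"pocket1":.003,"pocket2":.003,"dish_tray":.017,"dish_rack":.037}.get(th,0)
        for d in r.tip_of(th,p)[:3]:
            uv=np.array(d["xy"])*[560,420]
            print(th,round(d["confidence"],2),uv.round(1),atz(p,uv,z).round(4))
E
python3 a.py
```

```text
pics
[0.28202392 0.55704928 0.23006295] [-7.29465074e-01 -3.05500771e+00  3.01451539e-03] 0.0187
scene cam [0.325 0.452 0.685]
dish 0.76 [252.8 284.5] [0.5534 0.0328 0.    ]
dish_center 0.89 [290.1 237.3] [ 0.5371 -0.0874  0.007 ]
dish_center 0.84 [251.7 284.8] [0.5524 0.0384 0.007 ]
dish_center 0.22 [250.6 284.5] [0.5544 0.0387 0.007 ]
rack 0.89 [323.7 280.6] [ 0.4465 -0.0287  0.    ]
dish_rack 0.66 [307.6 294.8] [0.453  0.0344 0.037 ]
tray 0.83 [328.4 189.2] [ 0.5214 -0.2476  0.    ]
dish_tray 0.97 [360.8 204.7] [ 0.4437 -0.2174  0.017 ]
pocket1 0.78 [326.6 196.2] [ 0.5165 -0.2237  0.003 ]
pocket1 0.73 [298.9 179.9] [ 0.5865 -0.2434  0.003 ]
pocket2 0.78 [326.6 196.2] [ 0.5165 -0.2237  0.003 ]
pocket2 0.73 [298.9 179.9] [ 0.5865 -0.2434  0.003 ]
glass_box 0.8 [240.9 196.5] [ 0.6737 -0.1481  0.    ]
counter 0.84 [235.3 221.4] [ 0.651 -0.083  0.   ]
oil 0.95 [192.6 187.9] [ 0.7752 -0.1261  0.    ]
top cam [ 0.445 -0.114  1.208]
dish 0.79 [274.4 254.1] [ 0.5348 -0.0801  0.    ]
dish 0.58 [227.8 247.8] [0.5479 0.0273 0.    ]
dish_center 0.92 [284.2 254.6] [ 0.5335 -0.1026  0.007 ]
rack 0.65 [244.4 297.3] [ 0.4358 -0.0136  0.    ]
dish_rack 0.55 [223.8 292.9] [0.445  0.0291 0.037 ]
tray 0.42 [306.1 192.9] [ 0.6783 -0.1516  0.    ]
dish_tray 0.81 [337.5 296.3] [ 0.4412 -0.2229  0.017 ]
pocket1 0.74 [343.9 233. ] [ 0.5851 -0.2389  0.003 ]
pocket1 0.7 [340.  265.8] [ 0.5099 -0.2298  0.003 ]
pocket1 0.28 [338.5 263.3] [ 0.5156 -0.2265  0.003 ]
pocket2 0.74 [343.9 233. ] [ 0.5851 -0.2389  0.003 ]
pocket2 0.7 [340.  265.8] [ 0.5099 -0.2298  0.003 ]
pocket2 0.28 [338.5 263.3] [ 0.5156 -0.2265  0.003 ]
glass_box 0.72 [305.8 193.2] [ 0.6776 -0.151   0.    ]
counter 0.63 [272.6 208.3] [ 0.641  -0.0742  0.    ]
counter 0.61 [226.6 293.1] [0.4447 0.0272 0.    ]
oil 0.5 [290.3 153. ] [ 0.7736 -0.1137  0.    ]
```

```bash
python3 - <<'E'
import cv2
a=cv2.imread("pics/scene0.png")[150:330,160:400]; cv2.imwrite("pics/sc.png",cv2.resize(a,None,fx=3.3,fy=3.3,interpolation=3))
a=cv2.imread("pics/top0.png")[140:330,190:390]; cv2.imwrite("pics/tc.png",cv2.resize(a,None,fx=3,fy=3,interpolation=3))
E
```

```text
(no output)
```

View pics/sc.png

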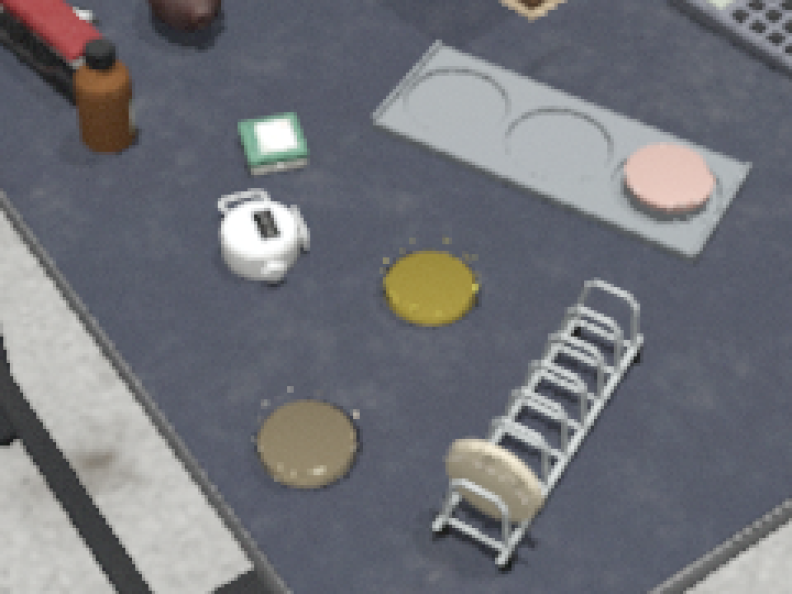

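View pics/tc.png

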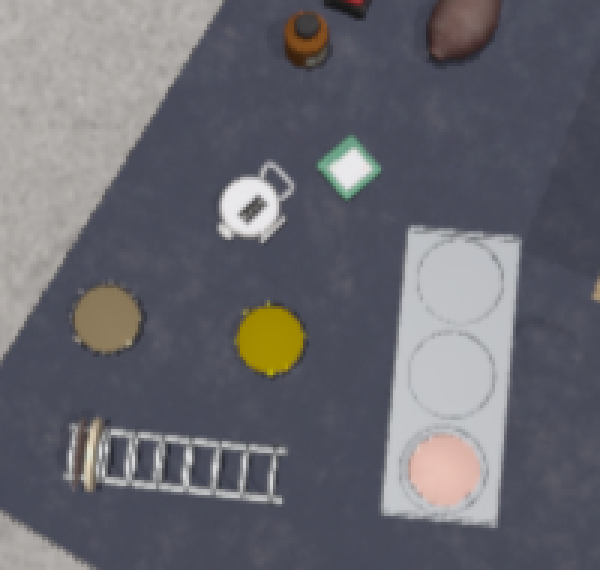

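The tan clear-lidded dish on the bench is at scene (253,284) and top (226,246). The yellow look-alike is at scene (290,237) and top (280,253). The tan one fits the description, and the enlarged crops already confirm it. The rack runs from top (214,292) to (283,298), with dish_rack at its left end, so rack +x points along about -y. The pink dish is in the near pocket of the tray and the other two pockets are free.

Next I measure the dish, rack and tray precisely.

```bash
cat > m.py <<'E'
from h import *
from scipy.optimize import minimize
print([a for a in dir(r) if a[0]!='_'])
def seg(img,lo,hi,box):
    hsv=cv2.cvtColor(img,cv2.COLOR_RGB2HSV); m=cv2.inRange(hsv,np.array(lo),np.array(hi)); k=np.zeros_like(m); x0,y0,x1,y1=box; k[y0:y1,x0:x1]=m[y0:y1,x0:x1]
    k=cv2.morphologyEx(k,cv2.MORPH_CLOSE,np.ones((3,3)))
    c=max(cv2.findContours(k,0,1)[0],key=cv2.contourArea); return c
def fitcyl(p,c,z0,z1,x0,R=.029):
    # silhouette fit: IoU of the projected cylinder hull
    S=4; H=np.zeros((420*S,560*S),np.uint8); M=cv2.drawContours(H.copy(),[((c+.5)*S).astype(int)],-1,1,-1)
    M=cv2.dilate(M,np.ones((S,S)))
    a=np.linspace(0,2*np.pi,40)
    def f(v):
        X=np.vstack([np.c_[v[0]+R*np.cos(a),v[1]+R*np.sin(a),0*a+z] for z in(z0,z1)])
        P=cv2.convexHull(((proj(p,X)+.5)*S).astype(int)); N=cv2.fillPoly(H.copy(),[P],1)
        return -(M&N).sum()/max(1,(M|N).sum())
    s=minimize(f,x0,method='Nelder-Mead',options=dict(initial_simplex=[x0,np.add(x0,[.01,0]),np.add(x0,[0,.01])],xatol=2e-4,fatol=1e-4)); return s.x.round(4),round(s.fun,3)
ps={c:r.snapshot(c) for c in("scene","top")}
B={"scene":((220,255,285,310),(340,185,385,220)),"top":((205,225,245,265),(320,280,360,312))}
hs=[]
for c,p in ps.items():
    im=p["img"]
    print(c,"dish",fitcyl(p,seg(im,(8,45,60),(30,255,255),B[c][0]),0,.014,[.552,.035]))
    print(c,"pink",fitcyl(p,seg(im,(0,35,120),(15,255,255),B[c][1]),.003,.017,[.441,-.22]))
    g=im.astype(np.float32).mean(2); hs.append(cv2.GaussianBlur(np.clip(g-cv2.medianBlur(im.mean(2).astype(np.uint8),15),0,80),(0,0),.8))
def rackpts(v):
    L=[]
    s=np.linspace(0,1,30)[:,None]
    for x in np.arange(8)*.021-.0735:
        for a,b in(((x,-.018,.012),(x,-.018,.0495)),((x,.018,.012),(x,.018,.0495)),((x,-.018,.0495),(x,.018,.0495))): L.append(np.array(a)+s*(np.subtract(b,a)))
    s=np.linspace(0,1,120)[:,None]
    for y in(-.018,.018): L.append(np.array((-.079,y,.0124))+s*[.158,0,0])
    X=np.vstack(L); c,n=np.cos(v[2]),np.sin(v[2])
    return X@np.array([[c,-n,0],[n,c,0],[0,0,1]]).T+[v[0],v[1],0]
def sc(v,which):
    t=0
    for i,p in enumerate(ps.values()):
        if i in which:
            q=proj(p,rackpts(v)).astype(np.float32); t-=cv2.remap(hs[i],q[:,0].reshape(-1,1),q[:,1].reshape(-1,1),1).mean()
    return t
for w in((0,),(1,),(0,1)):
    C=[(sc((x,y,a),w),x,y,a) for x in np.arange(.42,.466,.004) for y in np.arange(-.06,.02,.004) for a in np.radians(np.arange(-103,-88,2))]
    b=min(C); s=minimize(sc,b[1:],args=(w,),method='Nelder-Mead',options=dict(initial_simplex=[b[1:],np.add(b[1:],[.003,0,0]),np.add(b[1:],[0,.003,0]),np.add(b[1:],[0,0,.03])]))
    print("rack",w,s.x[:2].round(4),np.degrees(s.x[2]).round(1),round(s.fun,2)); rv=s.x
for c,p in ps.items():
    m=cv2.inRange(cv2.cvtColor(p["img"],cv2.COLOR_RGB2HSV),(0,0,115),(179,50,255)); 
    m|=cv2.inRange(cv2.cvtColor(p["img"],cv2.COLOR_RGB2HSV),(0,35,120),(15,255,255))
    k=np.zeros_like(m); x0,y0,x1,y1={"scene":(270,158,392,232),"top":(314,212,370,320)}[c]; k[y0:y1,x0:x1]=m[y0:y1,x0:x1]
    ct=max(cv2.findContours(k,0,1)[0],key=cv2.contourArea)
    W=np.array([atz(p,q,.0065)[:2] for q in ct[:,0].astype(float)])*1000
    R=cv2.minAreaRect(W.astype(np.float32)); print(c,"tray",np.round(R[0],1),np.round(R[1],1),round(R[2],1))
out=[]
for (c,p),bx in zip(ps.items(),((160,150,400,330),(190,140,390,330))):
    im=cv2.resize(p["img"],None,fx=4,fy=4,interpolation=2)
    for q in proj(p,rackpts(rv)): cv2.circle(im,tuple(int(t*4+2) for t in q),0,(255,0,0),-1)
    b=[4*t for t in ((290,225,360,325) if c=="scene" else (205,275,295,315))]; cv2.imwrite(f"pics/ov_{c}.png",im[b[1]:b[3],b[0]:b[2],::-1])
a=cv2.imread("pics/ov_scene.png"); b=cv2.imread("pics/ov_top.png"); o=np.zeros((400,660,3),np.uint8); o[:,:280]=a[:400]; o[:160,290:650]=b; cv2.imwrite("pics/ov.png",o)
E
python3 m.py
```

```text
['PlanningError', 'boxes_of', 'close_job', 'get_obs', 'hold_point_z', 'snapshot', 'tip_of']
scene dish (array([0.6108, 0.0613]), np.float64(0.0))
scene pink (array([ 0.4673, -0.1613]), np.float64(0.0))
top dish (array([0.5783, 0.0938]), np.float64(0.0))
top pink (array([ 0.4673, -0.1613]), np.float64(0.0))
rack (0,) [ 0.4436 -0.0224] -95.8 -37.15
rack (1,) [ 0.4432 -0.0224] -95.5 -54.42
rack (0, 1) [ 0.4434 -0.0225] -95.7 -91.45
scene tray [ 516.1 -231.8] [ 90.9 222.6] 84.8
top tray [ 513.3 -229.5] [ 89.1 221. ] 84.8m.py:16: RuntimeWarning: overflow encountered in scalar negative
  return -(M&N).sum()/max(1,(M|N).sum())
```

View pics/ov.png

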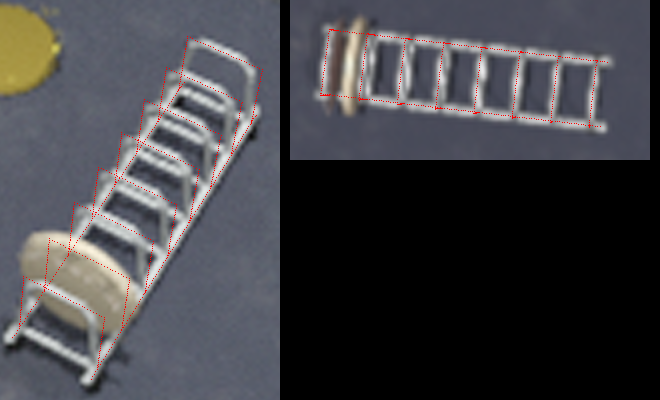

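Overlay: the rack model lies on the wires in both views, and the two fits agree within 0.5 mm. Rack is at (0.4434, -0.0225), yaw -95.7°. The tray is at (0.5145, -0.2305), yaw -5.2°, which puts pocket2 at about (0.586, -0.237). An unsigned overflow broke the dish fit, so I rerun it and make the first move.

```bash
sed -i 's/return -(M&N).sum()/return -int((M\&N).sum())/; s/im=p\["img"\]$/im=p["img"]/' m.py; python3 - <<'E'
s=open('m.py').read().split("def rackpts")[0]
exec(s)
E
```

```text
['PlanningError', 'boxes_of', 'close_job', 'get_obs', 'hold_point_z', 'snapshot', 'tip_of']
scene dish (array([0.553 , 0.0302]), np.float64(-0.672))
scene pink (array([ 0.4451, -0.2336]), np.float64(-0.682))
top dish (array([0.5524, 0.0323]), np.float64(-0.76))
top pink (array([ 0.4416, -0.2221]), np.float64(-0.795))
```

Emit:
{"method": "apply_moves", "body": {
  "moves": [
    [[2.7,-5,0],[0,0,-7.5],1],
    [[2.7,-5,0],[0,0,-7.5],1],
    [[2.7,-5,0],[0,0,-7.5],1],
    [[2.7,-5,0],[0,0,-7.5],1],
    [[2.7,-5,0],[0,0,-7.5],1],
    [[2.7,-5,0],[0,0,-7.5],1],
    [[2.7,-5,0],[0,0,-7.5],1],
    [[2.7,-5,0],[0,0,-7.5],1],
    [[2.7,-5,0],[0,0,-7.5],1],
    [[2.4,-5,0],[0,0,-1.3],1]
  ],
  "newtons": 20
}}

```text
t: 2.4
tcp_pos: [0.5186, 0.1146, 0.2317]
orientation: [2.331, 2.105, 0.001]
contact_force: [0.6, 0.1, 0.8]
gripper_width: 1.006
grip_force: 0.0
```

```bash
cat > g.py <<'E'
from h import *
from scipy.spatial.transform import Rotation as Ro
def target(C,yaw,lean,tau,a,d,ret=4.6):
    """yaw of tool y (deg); lean heading (deg) of the tool back; a,d mm: contact toward lower side / behind tip"""
    t=np.radians(tau);l=np.array([np.cos(np.radians(lean)),np.sin(np.radians(lean)),0]);z=np.array([0,0,1.])
    b=np.cos(t)*z+np.sin(t)*l; p=np.cos(t)*l-np.sin(t)*z
    u=np.array([np.cos(np.radians(yaw)),np.sin(np.radians(yaw)),0])
    return np.array(C)-b*(ret+d)/1e3-p*a/1e3, Ro.from_matrix(np.c_[np.cross(u,-b),u,-b])
def delta(T,up=0):
    o=r.get_obs(); P,Q=T; dp=(P+[0,0,up]-o["tcp_pos"])*100
    dr=np.degrees((Q*Ro.from_rotvec(o["orientation"]).inv()).as_rotvec())
    print("t",round(o["t"],2),"shift cm",dp.round(2),"turn deg",dr.round(1),np.linalg.norm(dr).round(1),"F",np.round(o["contact_force"],1),"w",round(o["gripper_width"],3),"grip",round(o["grip_force"],1),"q",np.round(o["joints"],2))
RX,RY,RW=.4434,-.0225,-95.7
def rk(x,y=0,z=0):
    c,s=np.cos(np.radians(RW)),np.sin(np.radians(RW)); return np.array([RX+c*x-s*y,RY+s*x+c*y,z])
YU=RW+90
E
python3 - <<'E'
from g import *
from scipy.optimize import least_squares
ps={c:r.snapshot(c) for c in("scene","top")}
obs={"scene":[238.2,271.2,268.5,297.9],"top":[214,235,237.7,258]}
a=np.linspace(0,2*np.pi,60)
def bb(p,v):
    q=proj(p,np.vstack([np.c_[v[0]+.029*np.cos(a),v[1]+.029*np.sin(a),0*a+z] for z in(0,.014)])); return np.r_[q.min(0),q.max(0)]+.5
for c in ps:
    s=least_squares(lambda v:bb(ps[c],v)-obs[c],[.552,.033]); print(c,"dish",s.x.round(4),s.fun.round(1))
s=least_squares(lambda v:np.r_[bb(ps["scene"],v)-obs["scene"],bb(ps["top"],v)-obs["top"]],[.552,.033]);print(s.x.round(4))
D=s.x
T=target([D[0],D[1],.007],YU,RW+180,35,6.5,3.2); print(T[0].round(4)); delta(T,.06)
E
```

```text
scene dish [0.5517 0.0352] [-1.9 -3.3  1.9  2.9]
top dish [0.5513 0.0321] [-1.1 -1.4  1.2  1.4]
[0.5517 0.0339]
[0.5507 0.0241 0.0043]
t 2.5 shift cm [  3.1   -8.76 -16.71] turn deg [-34.7   3.6   0.4] 34.9 F [0.2 0.7 0.2] w 0.999 grip 0.0 q [ 0.07 -0.17  1.83 -0.    1.49  0.18]
```

Emit:
{"method": "apply_moves", "body": {
  "moves": [
    [[0.6,-1.8,-2.5],[-5.8,0.6,0.1],1],
    [[0.5,-1.5,-3.0],[-5.8,0.6,0.1],1],
    [[0.5,-1.5,-3.0],[-5.8,0.6,0],1],
    [[0.5,-1.5,-3.0],[-5.8,0.6,0.1],1],
    [[0.5,-1.5,-3.0],[-5.8,0.6,0],1],
    [[0.5,-1.1,-2.2],[-5.7,0.6,0.1],1],
    [[0,0,0],[0,0,0],1],
    [[0,0,0],[0,0,0],1]
  ]
}}

```text
t: 3.3
tcp_pos: [0.5484, 0.0284, 0.0639]
orientation: [1.97, 1.8, -0.624]
contact_force: [-0.3, 0.6, 0.6]
gripper_width: 0.999
grip_force: 0.0
```

```bash
cat > p1.py <<'E'
from g import *
T=target([.5517,.0323,.007],YU,RW+180,35,6.5,3.2); delta(T)
E
python3 p1.py
```

```text
t 3.3 shift cm [ 0.23 -0.58 -5.96] turn deg [-0.2 -0.4 -0.4] 0.6 F [-0.3  0.6  0.6] w 0.999 grip 0.0 q [ 0.2   0.21  1.83 -0.59  1.35  0.49]
```

Emit:
{"method": "apply_moves", "body": {
  "moves": [
    [[0.2,-0.6,-1.5],[-0.2,-0.4,-0.4],1],
    [[0,0,-1.5],[0,0,0],1],
    [[0,0,-1.2],[0,0,0],1],
    [[0,0,-1.0],[0,0,0],1],
    [[0,0,-0.5],[0,0,0],1],
    [[0,0,-0.2],[0,0,0],1],
    [[0,0,0],[0,0,0],1]
  ]
}}

```text
t: 4.0
tcp_pos: [0.5508, 0.0215, 0.0051]
orientation: [1.974, 1.785, -0.621]
contact_force: [0.3, -0.2, 0.9]
gripper_width: 1.004
grip_force: 0.0
```

```bash
python3 p1.py; python3 - <<'E'
from h import *
p=r.snapshot("scene"); cv2.imwrite("pics/p1.png",cv2.resize(p["img"][190:330,170:330],None,fx=4,fy=4,interpolation=2)[:,:,::-1])
E
```

```text
t 4.0 shift cm [-0.01  0.1  -0.08] turn deg [0.1 0.1 0. ] 0.1 F [ 0.3 -0.2  0.9] w 1.004 grip 0.0 q [ 0.18  0.31  1.84 -0.62  1.26  0.56]
```

View pics/p1.png

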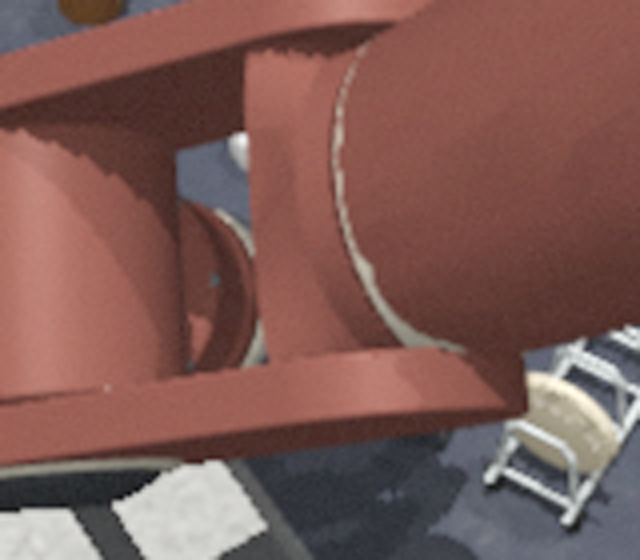

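The arm covers the dish in this view, so I close on force and opening feedback.

Emit:
{"method": "apply_moves", "body": {
  "moves": [
    [[0,0.1,-0.1],[0,0,0],0.85],
    [[0,0,0],[0,0,0],0.75],
    [[0,0,0],[0,0,0],0.7],
    [[0,0,0],[0,0,0],0.66],
    [[0,0,0],[0,0,0],0.6],
    [[0,0,0],[0,0,0],0.6],
    [[0,0,0],[0,0,0],0.6]
  ],
  "newtons": 20
}}

```text
t: 4.75
tcp_pos: [0.5513, 0.0227, 0.0048]
orientation: [1.974, 1.784, -0.62]
contact_force: [0.4, 1.7, 3.8]
gripper_width: 0.671
grip_force: 21.6
```

```bash
python3 p1.py
```

```text
t 4.75 shift cm [-0.05 -0.01 -0.05] turn deg [0.1 0.2 0. ] 0.2 F [0.4 1.7 3.8] w 0.671 grip 21.6 q [ 0.19  0.31  1.83 -0.62  1.26  0.56]
```

```bash
cat >> g.py <<'E'
def carry(ct,C,yaw,lean,tau):
    Q=target([0,0,0],yaw,lean,tau,0,0)[1]; return np.array(C)-Q.apply(ct),Q
E
python3 - <<'E'
from g import *
o=r.get_obs(); ct=Ro.from_rotvec(o["orientation"]).inv().apply(np.array([.5517,.0323,.007])-o["tcp_pos"]); ct[1]=0
print(ct.round(4)); np.save("ct1",ct)
delta(carry(ct,rk(.063,0,.037),YU,RW,55),.09)
E
```

```text
[ 0.0066  0.     -0.0073]
t 4.75 shift cm [-11.39 -10.57  11.26] turn deg [89.6 -8.8  0.2] 90.0 F [0.4 1.7 3.8] w 0.671 grip 21.6 q [ 0.19  0.31  1.83 -0.62  1.26  0.56]
```

Emit:
{"method": "apply_moves", "body": {
  "moves": [
    [[0,0,0.4],[0,0,0],0.6],
    [[0,0,1.0],[0,0,0],0.6],
    [[0,0,2.0],[0,0,0],0.6],
    [[0,0,3.0],[0,0,0],0.6],
    [[0,0,3.0],[0,0,0],0.6],
    [[0,0,3.0],[0,0,0],0.6],
    [[0,0,2.0],[0,0,0],0.6]
  ]
}}

```text
t: 5.45
tcp_pos: [0.5515, 0.0225, 0.1512]
orientation: [1.975, 1.783, -0.618]
contact_force: [0.3, 1.1, -0.7]
gripper_width: 0.663
grip_force: 21.4
```

```bash
cat > p2.py <<'E'
from g import *
import sys
delta(carry(np.load("ct1.npy"),rk(.063,0,.037),YU,RW,55),float(sys.argv[1]))
E
python3 p2.py .09
```

```text
t 5.45 shift cm [-11.41 -10.55  -3.38] turn deg [89.6 -8.7  0.3] 90.0 F [ 0.3  1.1 -0.7] w 0.663 grip 21.4 q [ 0.19  0.1   1.79 -0.59  1.46  0.42]
```

Emit:
{"method": "apply_moves", "body": {
  "moves": [
    [[-0.8,-0.7,0],[6,-0.6,0],0.6],
    [[-0.8,-0.7,0],[6,-0.6,0],0.6],
    [[-0.8,-0.7,0],[6,-0.6,0],0.6],
    [[-0.8,-0.7,0],[6,-0.6,0],0.6],
    [[-0.8,-0.7,0],[6,-0.6,0],0.6],
    [[-0.8,-0.7,0],[6,-0.6,0],0.6],
    [[-0.8,-0.7,0],[6,-0.6,0],0.6],
    [[-0.8,-0.7,0],[6,-0.6,0],0.6],
    [[-0.8,-0.7,0],[6,-0.6,0],0.6],
    [[-0.8,-0.7,0],[6,-0.6,0],0.6]
  ]
}}

```text
t: 6.45
tcp_pos: [0.4704, -0.0479, 0.1489]
orientation: [-2.083, -1.882, -0.473]
contact_force: [0.2, -0.8, -0.7]
gripper_width: 0.665
grip_force: 21.4
```

```bash
python3 p2.py .09
```

```text
t 6.45 shift cm [-3.3  -3.51 -3.15] turn deg [29.4 -2.8  0.2] 29.5 F [ 0.2 -0.8 -0.7] w 0.665 grip 21.4 q [-0.5  -0.19  2.03  0.41  1.49 -0.48]
```

Emit:
{"method": "apply_moves", "body": {
  "moves": [
    [[-0.7,-0.7,0],[6,-0.6,0],0.6],
    [[-0.7,-0.7,0],[6,-0.6,0],0.6],
    [[-0.7,-0.7,0],[6,-0.6,0],0.6],
    [[-0.6,-0.7,-0.5],[6,-0.6,0.1],0.6],
    [[-0.6,-0.7,-0.6],[5.4,-0.4,0.1],0.6],
    [[0,0,-0.5],[0,0,0],0.6],
    [[0,0,0],[0,0,0],0.6],
    [[0,0,0],[0,0,0],0.6]
  ]
}}

```text
t: 7.25
tcp_pos: [0.4381, -0.0822, 0.1328]
orientation: [-1.739, -1.576, -0.898]
contact_force: [0.1, -0.2, -1.1]
gripper_width: 0.661
grip_force: 21.4
```

```bash
python3 p2.py .07; python3 - <<'E'
from g import *
# where gripper: make composite of both cams
a=r.snapshot("scene")["img"][170:330,230:400]; b=r.snapshot("top")["img"][220:340,190:320]
o=np.zeros((480,800,3),np.uint8); A=cv2.resize(a,None,fx=2.7,fy=2.7,interpolation=2); B=cv2.resize(b,None,fx=2.6,fy=2.6,interpolation=2)
o[:A.shape[0],:A.shape[1]]=A; o[:B.shape[0],460:460+B.shape[1]]=B; cv2.imwrite("pics/p2.png",o[:,:,::-1])
E
```

```text
t 7.25 shift cm [-0.08 -0.09 -3.54] turn deg [ 0.3 -0.1 -0.1] 0.3 F [ 0.1 -0.2 -1.1] w 0.661 grip 21.4 q [-0.78  0.04  2.01  0.7   1.76 -0.8 ]
```

View pics/p2.png

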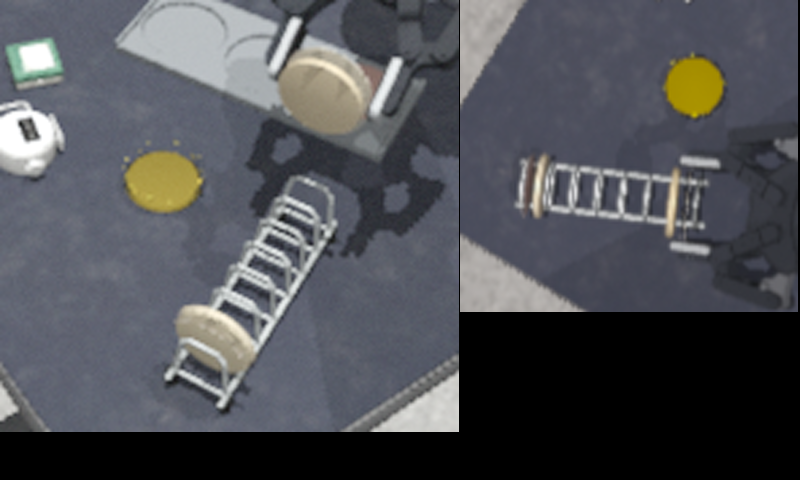

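```bash
python3 - <<'E'
from g import *
o=r.get_obs(); ct=np.load("ct1.npy"); C=o["tcp_pos"]+Ro.from_rotvec(o["orientation"]).apply(ct)
xr=rk(1)-rk(0); yr=rk(0,1)-rk(0); a=np.linspace(0,6.283,60)
print("C",C.round(4))
for c in("scene","top"):
    p=r.snapshot(c)
    f=[C+s*.007*xr+.029*(np.cos(a)[:,None]*yr+np.sin(a)[:,None]*[0,0,1]) for s in(-1,1)]
    print(c,"base c",proj(p,C-.007*xr).round(1),"lid c",proj(p,C+.007*xr).round(1))
    im=cv2.resize(p["img"],None,fx=4,fy=4,interpolation=2)
    for F in f: cv2.polylines(im,[(proj(p,F)*4+2).astype(int)],True,(255,0,0),1)
    b=(300,160,390,240) if c=="scene" else (230,240,320,320)
    cv2.imwrite(f"pics/c_{c}.png",im[b[1]*4:b[3]*4,b[0]*4:b[2]*4,::-1])
cv2.imwrite("pics/c.png",np.hstack([cv2.imread("pics/c_scene.png"),cv2.imread("pics/c_top.png")]))
E
```

```text
C [ 0.4381 -0.0843  0.1429]
scene base c [[347.4 206.9]] lid c [[351.2 201.6]]
top base c [[270.3 296.8]] lid c [[277.3 297.6]]
```

View pics/c.png

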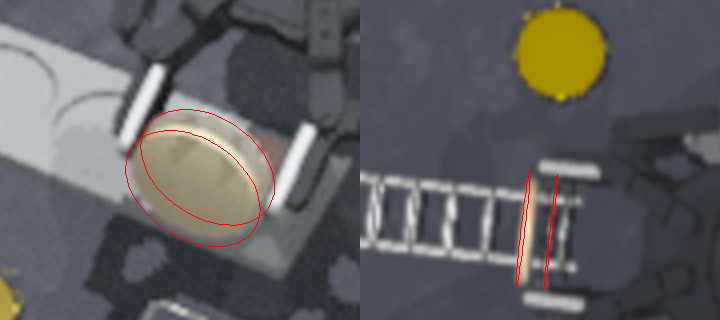

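The scene half shows the held base disc on its predicted outline, centred near crop (195,185). The top half shows it edge-on over the last slot at crop x ≈ 525. That matches the prediction within about 1 px, so I descend in stages.

Emit:
{"method": "apply_moves", "body": {
  "moves": [
    [[-0.1,-0.1,-1.0],[0.3,0,0],0.6],
    [[0,0,-1.5],[0,0,0],0.6],
    [[0,0,-1.5],[0,0,0],0.6],
    [[0,0,-1.0],[0,0,0],0.6],
    [[0,0,-0.3],[0,0,0],0.6],
    [[0,0,0],[0,0,0],0.6]
  ]
}}

```text
t: 8.05
tcp_pos: [0.4365, -0.0831, 0.0785]
orientation: [-1.735, -1.568, -0.902]
contact_force: [-0.0, -0.2, 0.7]
gripper_width: 0.666
grip_force: 21.4
```

```bash
python3 p2.py 0; python3 - <<'E'
from g import *
o=r.get_obs(); ct=np.load("ct1.npy"); C=o["tcp_pos"]+Ro.from_rotvec(o["orientation"]).apply(ct)
print("C",C.round(4))
a=r.snapshot("scene")["img"][175:265,300:400]; b=r.snapshot("top")["img"][260:335,220:320]
A=cv2.resize(a,None,fx=4,fy=4,interpolation=2);B=cv2.resize(b,None,fx=4,fy=4,interpolation=2)
o=np.zeros((360,800,3),np.uint8);o[:,:400]=A;o[:300,400:]=B;cv2.imwrite("pics/p3.png",o[:,:,::-1])
E
```

```text
t 8.05 shift cm [ 0.09  0.01 -5.11] turn deg [-0.2 -0.2 -0.1] 0.3 F [-0.  -0.2  0.7] w 0.666 grip 21.4 q [-0.79  0.15  2.02  0.69  1.68 -0.87]
C [ 0.4363 -0.0853  0.0881]
```

View pics/p3.png

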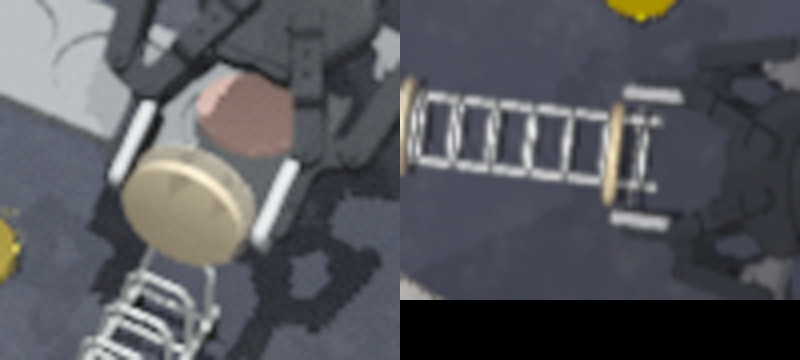

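The left half shows the dish just over the end slot. The right half shows it edge-on at (612,150), between the last two hairpins at x ≈ 607 and 643. No forces are showing, so I continue slowly.

Emit:
{"method": "apply_moves", "body": {
  "moves": [
    [[0.1,0,-0.5],[0,0,0],0.6],
    [[0,0,-0.5],[0,0,0],0.6],
    [[0,0,-0.5],[0,0,0],0.6],
    [[0,0,-0.5],[0,0,0],0.6],
    [[0,0,-0.3],[0,0,0],0.6],
    [[0,0,0],[0,0,0],0.6]
  ]
}}

```text
t: 8.75
tcp_pos: [0.4375, -0.0832, 0.0558]
orientation: [-1.735, -1.569, -0.902]
contact_force: [-0.3, -0.4, -0.3]
gripper_width: 0.666
grip_force: 21.4
```

```bash
python3 p2.py 0
```

```text
t 8.75 shift cm [-0.02  0.02 -2.84] turn deg [-0.2 -0.2 -0.1] 0.3 F [-0.3 -0.4 -0.3] w 0.666 grip 21.4 q [-0.79  0.19  2.02  0.69  1.65 -0.9 ]
```

Below the wire tops with no contact force.

Emit:
{"method": "apply_moves", "body": {
  "moves": [
    [[0,0,-0.5],[0,0,0],0.6],
    [[0,0,-0.5],[0,0,0],0.6],
    [[0,0,-0.5],[0,0,0],0.6],
    [[0,0,-0.5],[0,0,0],0.6],
    [[0,0,-0.4],[0,0,0],0.6],
    [[0,0,-0.2],[0,0,0],0.6],
    [[0,0,0],[0,0,0],0.6]
  ]
}}

```text
t: 9.45
tcp_pos: [0.4377, -0.0833, 0.03]
orientation: [-1.735, -1.569, -0.902]
contact_force: [-0.9, 0.5, 0.2]
gripper_width: 0.664
grip_force: 21.4
```

```bash
python3 p2.py 0
```

```text
t 9.45 shift cm [-0.03  0.03 -0.26] turn deg [-0.1 -0.2 -0.1] 0.2 F [-0.9  0.5  0.2] w 0.664 grip 21.4 q [-0.79  0.25  2.01  0.69  1.61 -0.93]
```

Emit:
{"method": "apply_moves", "body": {
  "moves": [
    [[0,0,-0.1],[0,0,0],0.6],
    [[0,0,-0.1],[0,0,0],0.6],
    [[0,0,0],[0,0,0],0.6]
  ]
}}

```text
t: 9.75
tcp_pos: [0.4378, -0.0835, 0.0283]
orientation: [-1.736, -1.57, -0.902]
contact_force: [-0.4, 0.0, 0.5]
gripper_width: 0.668
grip_force: 21.4
```

```bash
python3 p2.py 0
```

```text
t 9.75 shift cm [-0.05  0.05 -0.09] turn deg [-0.1 -0.2 -0.1] 0.2 F [-0.4  0.   0.5] w 0.668 grip 21.4 q [-0.79  0.25  2.01  0.69  1.61 -0.93]
```

Emit:
{"method": "apply_moves", "body": {
  "moves": [
    [[0,0,-0.1],[0,0,0],0.6],
    [[0,0,0],[0,0,0],0.6],
    [[0,0,-0.1],[0,0,0],0.6],
    [[0,0,0],[0,0,0],0.6]
  ]
}}

```text
t: 10.15
tcp_pos: [0.438, -0.0835, 0.0267]
orientation: [-1.735, -1.57, -0.903]
contact_force: [-0.1, 0.6, 1.9]
gripper_width: 0.669
grip_force: 21.6
```

```bash
python3 p2.py 0
```

```text
t 10.15 shift cm [-0.07  0.05  0.07] turn deg [-0.1 -0.1 -0.1] 0.2 F [-0.1  0.6  1.9] w 0.669 grip 21.6 q [-0.79  0.25  2.01  0.69  1.61 -0.93]
```

Light contact on the rails (1.9 N). Now I release it slowly and back out along the tool axis.

Emit:
{"method": "apply_moves", "body": {
  "moves": [
    [[0,0,0],[0,0,0],0.68],
    [[0,0,0],[0,0,0],0.72],
    [[0,0,0],[0,0,0],0.78],
    [[0,0,0],[0,0,0],0.85],
    [[0,0,0],[0,0,0],0.92],
    [[0,0,0],[0,0,0],1],
    [[0,0,0],[0,0,0],1],
    [[0,0,0],[0,0,0],1]
  ]
}}

```text
t: 10.95
tcp_pos: [0.4378, -0.0835, 0.0263]
orientation: [-1.736, -1.57, -0.902]
contact_force: [-0.6, 0.8, 0.5]
gripper_width: 0.999
grip_force: 0.0
```

Emit:
{"method": "apply_moves", "body": {
  "moves": [
    [[-0.1,-1.0,0.7],[0,0,0],1],
    [[-0.2,-2.0,1.4],[0,0,0],1],
    [[-0.2,-2.0,1.4],[0,0,0],1],
    [[-0.2,-2.0,1.6],[0,0,0],1],
    [[0,0,3],[0,0,0],1],
    [[0,0,4],[0,0,0],1],
    [[0,0,4],[0,0,0],1],
    [[0,0,2],[0,0,0],1]
  ]
}}

```text
t: 11.75
tcp_pos: [0.4316, -0.155, 0.2111]
orientation: [-1.738, -1.575, -0.904]
contact_force: [-0.6, -0.2, -0.1]
gripper_width: 1.005
grip_force: 0.0
```

```bash
cat > p4.py <<'E'
from g import *
import sys
C=rk(.063,0,.037)
delta(target(C,YU,RW+180,36,-9,1.2),float(sys.argv[1]))
E
python3 p4.py .10;  python3 - <<'E'
from g import *
a=r.snapshot("scene")["img"][175:275,290:390]; b=r.snapshot("top")["img"][260:335,220:320]
A=cv2.resize(a,None,fx=4,fy=4,interpolation=2);B=cv2.resize(b,None,fx=4,fy=4,interpolation=2)
o=np.zeros((400,800,3),np.uint8);o[:,:400]=A;o[:300,400:]=B;cv2.imwrite("pics/p4.png",o[:,:,::-1])
E
```

```text
t 11.75 shift cm [ 0.59  7.37 -8.41] turn deg [-90.4   9.1  -0.1] 90.9 F [-0.6 -0.2 -0.1] w 1.005 grip 0.0 q [-0.89  0.03  1.88  0.67  1.93 -0.78]
```

View pics/p4.png

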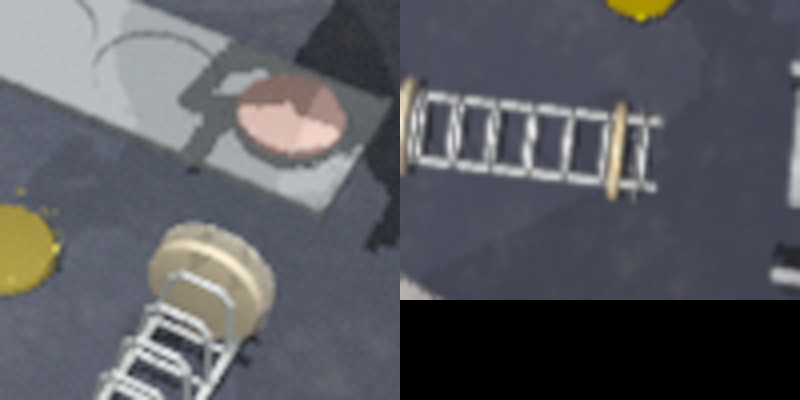

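The dish stands on edge in the end slot, at crop (212,280) on the left and (617,150) on the right, with its base toward the camera. Next I swing over and take it from the other side.

Emit:
{"method": "apply_moves", "body": {
  "moves": [
    [[0,0.5,0],[-6.5,0.65,0],1],
    [[0,0.5,0],[-6.5,0.65,0],1],
    [[0,0.5,0],[-6.5,0.65,0],1],
    [[0,0.5,0],[-6.5,0.65,0],1],
    [[0.1,0.5,0],[-6.5,0.65,0],1],
    [[0.1,0.5,0],[-6.5,0.65,0],1],
    [[0.1,0.5,0],[-6.5,0.65,0],1],
    [[0.1,0.5,0],[-6.5,0.65,0],1],
    [[0.1,0.5,0],[-6.5,0.65,0],1],
    [[0.1,0.5,0],[-6.5,0.65,0],1]
  ]
}}

```text
t: 12.85
tcp_pos: [0.4363, -0.1035, 0.2059]
orientation: [2.236, 2.021, -0.21]
contact_force: [0.5, -0.2, -0.0]
gripper_width: 0.996
grip_force: 0.0
```

```bash
python3 p4.py .10
```

```text
t 12.85 shift cm [ 0.12  2.21 -7.89] turn deg [-25.4   2.3   0.2] 25.5 F [ 0.5 -0.2 -0. ] w 0.996 grip 0.0 q [-0.29 -0.38  2.05 -0.18  1.45 -0.17]
```

Emit:
{"method": "apply_moves", "body": {
  "moves": [
    [[0,0.6,-0.5],[-6.4,0.6,0],1],
    [[0,0.6,-1],[-6.4,0.6,0],1],
    [[0,0.5,-1.5],[-6.4,0.6,0],1],
    [[0.1,0.5,-1.5],[-6.2,0.5,0.2],1],
    [[0,0,-1.5],[0,0,0],1],
    [[0,0,-1.5],[0,0,0],1],
    [[0,0,0],[0,0,0],1],
    [[0,0,0],[0,0,0],1]
  ]
}}

```text
t: 13.65
tcp_pos: [0.4378, -0.0825, 0.1325]
orientation: [1.967, 1.777, -0.631]
contact_force: [0.1, 0.2, 0.2]
gripper_width: 1.0
grip_force: 0.0
```

```bash
python3 p4.py 0
```

```text
t 13.65 shift cm [ -0.03   0.11 -10.55] turn deg [-0.3  0.2  0. ] 0.3 F [0.1 0.2 0.2] w 1.0 grip 0.0 q [ 0.01 -0.21  2.12 -0.64  1.35  0.3 ]
```

Emit:
{"method": "apply_moves", "body": {
  "moves": [
    [[0,0.1,-1.5],[-0.3,0.2,0],1],
    [[0,0,-2],[0,0,0],1],
    [[0,0,-1.5],[0,0,0],1],
    [[0,0,-1.2],[0,0,0],1],
    [[0,0,-1.0],[0,0,0],1],
    [[0,0,-0.8],[0,0,0],1],
    [[0,0,-0.5],[0,0,0],1],
    [[0,0,0],[0,0,0],1]
  ]
}}

```text
t: 14.45
tcp_pos: [0.4375, -0.0805, 0.0467]
orientation: [1.962, 1.778, -0.64]
contact_force: [-0.6, 0.3, 0.0]
gripper_width: 0.998
grip_force: 0.0
```

```bash
python3 p4.py 0
```

```text
t 14.45 shift cm [ 0.   -0.09 -1.97] turn deg [ 0.1 -0.1 -0.1] 0.1 F [-0.6  0.3  0. ] w 0.998 grip 0.0 q [ 0.02 -0.05  2.15 -0.67  1.22  0.42]
```

Emit:
{"method": "apply_moves", "body": {
  "moves": [
    [[0,-0.1,-0.5],[0,0,0],1],
    [[0,0,-0.5],[0,0,0],1],
    [[0,0,-0.4],[0,0,0],1],
    [[0,0,-0.3],[0,0,0],1],
    [[0,0,-0.2],[0,0,0],1],
    [[0,0,0],[0,0,0],1]
  ]
}}

```text
t: 15.05
tcp_pos: [0.4376, -0.0815, 0.028]
orientation: [1.962, 1.778, -0.639]
contact_force: [-0.7, -0.6, 1.0]
gripper_width: 0.993
grip_force: 0.0
```

```bash
python3 p4.py 0
```

```text
t 15.05 shift cm [-0.01  0.01 -0.1 ] turn deg [ 0.1 -0.1 -0.1] 0.1 F [-0.7 -0.6  1. ] w 0.993 grip 0.0 q [ 0.02 -0.01  2.16 -0.68  1.18  0.44]
```

Emit:
{"method": "apply_moves", "body": {
  "moves": [
    [[0,0,-0.1],[0,0,0],0.9],
    [[0,0,0],[0,0,0],0.8],
    [[0,0,0],[0,0,0],0.75],
    [[0,0,0],[0,0,0],0.7],
    [[0,0,0],[0,0,0],0.66],
    [[0,0,0],[0,0,0],0.6],
    [[0,0,0],[0,0,0],0.6],
    [[0,0,0],[0,0,0],0.6]
  ],
  "newtons": 20
}}

```text
t: 15.85
tcp_pos: [0.4383, -0.0815, 0.0277]
orientation: [1.961, 1.777, -0.638]
contact_force: [0.8, 0.2, 3.0]
gripper_width: 0.663
grip_force: 21.0
```

```bash
python3 p4.py 0
```

```text
t 15.85 shift cm [-0.08  0.02 -0.07] turn deg [ 0.1  0.  -0.1] 0.1 F [0.8 0.2 3. ] w 0.663 grip 21.0 q [ 0.02 -0.01  2.16 -0.68  1.18  0.44]
```

Emit:
{"method": "apply_moves", "body": {
  "moves": [
    [[0,0,0.3],[0,0,0],0.6],
    [[0,0,0.5],[0,0,0],0.6],
    [[0,0,0.8],[0,0,0],0.6],
    [[0,0,1.2],[0,0,0],0.6],
    [[0,0,1.5],[0,0,0],0.6],
    [[0,0,1.5],[0,0,0],0.6],
    [[0,0,2],[0,0,0],0.6],
    [[0,0,2],[0,0,0],0.6],
    [[0,0,1.5],[0,0,0],0.6],
    [[0,0,0],[0,0,0],0.6]
  ]
}}

```text
t: 16.85
tcp_pos: [0.4397, -0.0815, 0.1437]
orientation: [1.961, 1.774, -0.632]
contact_force: [-0.2, 0.5, -0.3]
gripper_width: 0.663
grip_force: 21.3
```

```bash
cat > p5.py <<'E'
from g import *
import sys
TX=np.array([np.cos(np.radians(-5.2)),np.sin(np.radians(-5.2))])
PK=np.array([.5145,-.2305])+.072*TX
Q=target([0,0,0],YU,RW+180,36,0,0)[1]
if __name__=="__main__":
    delta(carry(np.load("ct2.npy"),[PK[0],PK[1],.010],-95.2,174.8,54),float(sys.argv[1]))
E
python3 - <<'E'
from p5 import *
o=r.get_obs(); print(o["tcp_pos"])
# dish centre in the tool at the grasp: rack slot centre, 37 mm high
ct=Ro.from_rotvec([1.961,1.777,-.638]).inv().apply(rk(.063,0,.037)-[.4383,-.0815,.0277]); ct[1]=0; np.save("ct2",ct); print(ct.round(4),PK.round(4))
xr=rk(1)-rk(0); yr=rk(0,1)-rk(0); a=np.linspace(0,6.283,80); C=o["tcp_pos"]+Ro.from_rotvec(o["orientation"]).apply(ct)
ims=[]
for c,b in(("scene",(280,150,380,250)),("top",(220,250,320,350))):
    p=r.snapshot(c); im=cv2.resize(p["img"],None,fx=4,fy=4,interpolation=2)
    for s in(-1,1): cv2.polylines(im,[(proj(p,C+s*.007*xr+.029*(np.cos(a)[:,None]*yr+np.sin(a)[:,None]*[0,0,1]))*4+2).astype(int)],True,(255,0,0),1)
    ims.append(im[b[1]*4:b[3]*4,b[0]*4:b[2]*4])
cv2.imwrite("pics/p5.png",np.hstack(ims)[:,:,::-1])
E
python3 p5.py .10
```

```text
[ 0.4397242  -0.08147405  0.14371753]
[-0.0085  0.     -0.0053] [ 0.5862 -0.237 ]
t 16.95 shift cm [ 15.76 -15.65  -2.67] turn deg [ 62.4 -75.5 -68.9] 119.7 F [ 0.2 -0.4 -1.4] w 0.66 grip 21.3 q [ 0.02 -0.21  2.12 -0.64  1.37  0.29]
```

View pics/p5.png

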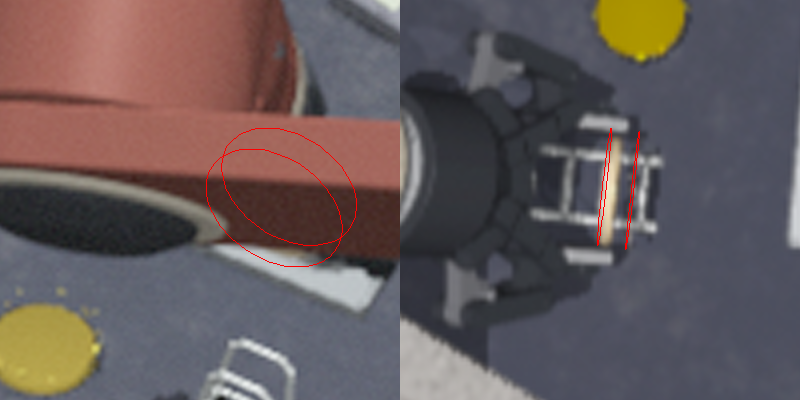

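The right half shows the dish held at the predicted place, and the left half is hidden by the arm. The single-axis turn keeps the tool near upright, so I do it while travelling to pocket2.

Emit:
{"method": "apply_moves", "body": {
  "moves": [
    [[0.4,-0.6,0.4],[3.9,-4.7,-4.3],0.6],
    [[0.8,-0.8,0.4],[3.9,-4.7,-4.3],0.6],
    [[1,-1,0],[3.9,-4.7,-4.3],0.6],
    [[1,-1,0],[3.9,-4.7,-4.3],0.6],
    [[1,-1,0],[3.9,-4.7,-4.3],0.6],
    [[1,-1,0],[3.9,-4.7,-4.3],0.6],
    [[1,-1,0],[3.9,-4.7,-4.3],0.6],
    [[1,-1,0],[3.9,-4.7,-4.3],0.6]
  ]
}}

```text
t: 17.75
tcp_pos: [0.5095, -0.1558, 0.1469]
orientation: [2.676, 1.0, 0.376]
contact_force: [0.4, 1.2, -0.7]
gripper_width: 0.667
grip_force: 21.3
```

```bash
python3 p5.py .10
```

```text
t 17.75 shift cm [ 8.6  -8.21 -3.31] turn deg [ 30.9 -37.8 -34.5] 59.8 F [ 0.4  1.2 -0.7] w 0.667 grip 21.3 q [-0.44 -0.35  2.15  0.    0.97  0.42]
```

Emit:
{"method": "apply_moves", "body": {
  "moves": [
    [[1.1,-1.1,0],[3.9,-4.7,-4.3],0.6],
    [[1.1,-1.1,0],[3.9,-4.7,-4.3],0.6],
    [[1.1,-1.1,0],[3.9,-4.7,-4.3],0.6],
    [[1.1,-1.1,0],[3.9,-4.7,-4.3],0.6],
    [[1.1,-1.1,-0.5],[3.9,-4.7,-4.3],0.6],
    [[1.1,-1.0,-0.6],[3.9,-4.7,-4.3],0.6],
    [[1.0,-0.9,-0.6],[3.9,-4.7,-4.3],0.6],
    [[1.0,-0.8,-0.6],[3.6,-4.7,-4.3],0.6],
    [[0,0,0],[0,0,0],0.6],
    [[0,0,0],[0,0,0],0.6]
  ]
}}

```text
t: 18.75
tcp_pos: [0.5949, -0.2367, 0.1233]
orientation: [2.764, -0.113, 1.395]
contact_force: [0.5, 0.6, 0.8]
gripper_width: 0.662
grip_force: 21.4
```

```bash
python3 p5.py .05
```

```text
t 18.75 shift cm [ 0.06 -0.12 -5.95] turn deg [ 0.3 -0.4 -0.4] 0.6 F [0.5 0.6 0.8] w 0.662 grip 21.4 q [-0.7  -0.17  2.23  1.13  0.54  0.1 ]
```

```bash
cat > p6.py <<'E'
from p5 import *
from scipy.optimize import minimize
o=r.get_obs(); ct=np.load("ct2.npy"); C=o["tcp_pos"]+Ro.from_rotvec(o["orientation"]).apply(ct); print("pred dish C",C.round(4))
n=Ro.from_rotvec(o["orientation"]).apply(Q.inv().apply(rk(1)-rk(0))); print("lid normal",n.round(3))
ps={c:r.snapshot(c) for c in("scene","top")}
for c,p in ps.items():
    print(c,"pred",proj(p,[C])[0].round(1),[((np.array(d["xy"])*[560,420]).round(1),round(d["confidence"],2)) for d in r.tip_of("dish_center",p)[:3]])
    hsv=cv2.cvtColor(p["img"],cv2.COLOR_RGB2HSV); m=cv2.inRange(hsv,(8,45,60),(23,190,255)); q=proj(p,[C])[0].astype(int); k=np.zeros_like(m); k[q[1]-30:q[1]+30,q[0]-30:q[0]+30]=m[q[1]-30:q[1]+30,q[0]-30:q[0]+30]
    ys,xs=np.nonzero(k); print("  tan px",len(xs),xs.mean().round(1) if len(xs) else 0,ys.mean().round(1) if len(xs) else 0, "base centre pred",proj(p,[C-.007*n])[0].round(1))
a=np.linspace(0,2*np.pi,120)
I=[]
for c in ps:
    g=cv2.cvtColor(cv2.imread(f"pics/{c}0.png"),cv2.COLOR_BGR2GRAY); I.append(cv2.GaussianBlur(cv2.morphologyEx(g,cv2.MORPH_BLACKHAT,np.ones((7,7))).astype(np.float32),(0,0),.7))
def sc(v,w=(0,1)):
    t=0
    for i,p in enumerate(ps.values()):
        if i in w:
            for x in(0,.072):
                X=np.c_[v[0]+x*np.cos(v[2])+.0325*np.cos(a),v[1]+x*np.sin(v[2])+.0325*np.sin(a),0*a+.0065]
                q=proj(p,X).astype(np.float32); t-=cv2.remap(I[i],q[:,:1].copy(),q[:,1:].copy(),1).mean()
    return t
for w in((0,),(1,),(0,1)):
    b=min((sc((x,y,t),w),x,y,t) for x in np.arange(.504,.526,.001) for y in np.arange(-.242,-.22,.001) for t in np.radians([-7,-6,-5,-4,-3]))
    s=minimize(sc,b[1:],args=(w,),method="Nelder-Mead",options=dict(initial_simplex=[b[1:],np.add(b[1:],[.001,0,0]),np.add(b[1:],[0,.001,0]),np.add(b[1:],[0,0,.01])]))
    v=s.x; print("tray",w,v[:2].round(4),np.degrees(v[2]).round(1),"pocket2",(v[0]+.072*np.cos(v[2])).round(4),(v[1]+.072*np.sin(v[2])).round(4),round(s.fun,1))
E
python3 p6.py
```

```text
pred dish C [ 0.5856 -0.2359  0.1196]
lid normal [-0.008 -0.005 -1.   ]
scene pred [301.  137.7] [(array([289.4, 236.7]), 0.71), (array([300.3, 138.1]), 0.52)]
  tan px 1065 295.4 119.3 base centre pred [301.1 134.8]
top pred [348.3 226.4] [(array([279.6, 254.5]), 0.86), (array([348.3, 226.7]), 0.59)]
  tan px 344 349.0 223.8 base centre pred [348.6 225.9]
tray (0,) [ 0.5141 -0.2289] -5.2 pocket2 0.5858 -0.2354 -30.4
tray (1,) [ 0.5129 -0.2295] -5.3 pocket2 0.5846 -0.2362 -27.2
tray (0, 1) [ 0.5134 -0.2292] -5.4 pocket2 0.5851 -0.236 -56.6
```

The networks' dish centre matches the prediction within 0.7 px in both views, the lid normal points down, and pocket2 refits to (0.5851, -0.2360). Now I descend.

```bash
sed -i 's/^PK=.*/PK=np.array([.5851,-.2360])/' p5.py; python3 p5.py 0
```

```text
t 18.95 shift cm [ -0.2    0.07 -11.29] turn deg [ 0.4 -0.2 -0.3] 0.6 F [-0.1 -0.1  0.4] w 0.661 grip 21.4 q [-0.7  -0.17  2.22  1.13  0.54  0.1 ]
```

Emit:
{"method": "apply_moves", "body": {
  "moves": [
    [[0,0,-1.5],[0.3,-0.4,-0.4],0.6],
    [[0,0,-2],[0,0,0],0.6],
    [[0,0,-2],[0,0,0],0.6],
    [[0,0,-1.5],[0,0,0],0.6],
    [[0,0,-1.2],[0,0,0],0.6],
    [[0,0,-0.8],[0,0,0],0.6],
    [[0,0,-0.4],[0,0,0],0.6],
    [[0,0,0],[0,0,0],0.6],
    [[0,0,0],[0,0,0],0.6]
  ]
}}

```text
t: 19.85
tcp_pos: [0.5963, -0.2377, 0.0323]
orientation: [2.755, -0.128, 1.412]
contact_force: [-0.0, -0.3, 0.2]
gripper_width: 0.664
grip_force: 21.4
```

```bash
python3 p5.py 0
```

```text
t 19.85 shift cm [-0.2   0.09 -1.85] turn deg [0.1 0.3 0.1] 0.3 F [-0.  -0.3  0.2] w 0.664 grip 21.4 q [-0.7   0.05  2.23  1.54  0.48 -0.36]
```

Emit:
{"method": "apply_moves", "body": {
  "moves": [
    [[-0.2,0.1,-0.4],[0.1,0.3,0.1],0.6],
    [[0,0,-0.4],[0,0,0],0.6],
    [[0,0,-0.3],[0,0,0],0.6],
    [[0,0,-0.2],[0,0,0],0.6],
    [[0,0,-0.2],[0,0,0],0.6],
    [[0,0,0],[0,0,0],0.6],
    [[0,0,0],[0,0,0],0.6]
  ]
}}

```text
t: 20.55
tcp_pos: [0.5938, -0.2365, 0.0162]
orientation: [2.762, -0.128, 1.404]
contact_force: [-0.4, 0.2, 0.2]
gripper_width: 0.659
grip_force: 21.4
```

```bash
python3 p5.py 0
```

```text
t 20.55 shift cm [ 0.05 -0.04 -0.24] turn deg [-0.1 -0.1  0. ] 0.1 F [-0.4  0.2  0.2] w 0.659 grip 21.4 q [-0.7   0.08  2.23  1.59  0.48 -0.42]
```

Emit:
{"method": "apply_moves", "body": {
  "moves": [
    [[0,0,-0.1],[0,0,0],0.6],
    [[0,0,0],[0,0,0],0.6],
    [[0,0,-0.1],[0,0,0],0.6],
    [[0,0,0],[0,0,0],0.6]
  ]
}}

```text
t: 20.95
tcp_pos: [0.5945, -0.2367, 0.0152]
orientation: [2.761, -0.127, 1.407]
contact_force: [-1.0, 1.3, 4.5]
gripper_width: 0.664
grip_force: 21.7
```

```bash
python3 p5.py 0
```

```text
t 20.95 shift cm [-0.01 -0.02 -0.14] turn deg [-0.1  0.   0. ] 0.1 F [-1.   1.3  4.5] w 0.664 grip 21.7 q [-0.7   0.09  2.23  1.6   0.48 -0.43]
```

Contact at 4.5 N, about 1 mm from the predicted seat. I release slowly, then lift away along the tool axis (toward -x and up).

Emit:
{"method": "apply_moves", "body": {
  "moves": [
    [[0,0,0],[0,0,0],0.67],
    [[0,0,0],[0,0,0],0.69],
    [[0,0,0],[0,0,0],0.72],
    [[0,0,0],[0,0,0],0.76],
    [[0,0,0],[0,0,0],0.85],
    [[0,0,0],[0,0,0],0.95],
    [[0,0,0],[0,0,0],1],
    [[0,0,0],[0,0,0],1]
  ]
}}

```text
t: 21.75
tcp_pos: [0.5938, -0.2365, 0.0143]
orientation: [2.762, -0.128, 1.404]
contact_force: [-0.6, -0.3, -0.2]
gripper_width: 0.998
grip_force: 0.0
```

Emit:
{"method": "apply_moves", "body": {
  "moves": [
    [[0,0,0.5],[0,0,0],1],
    [[0,0,1.5],[0,0,0],1],
    [[0,0,3],[0,0,0],1],
    [[0,0,4],[0,0,0],1],
    [[0,0,4],[0,0,0],1],
    [[0,0,4],[0,0,0],1],
    [[-3,2,2],[0,0,0],1],
    [[-3,3,2],[0,0,0],1],
    [[-3,3,1],[0,0,0],1],
    [[0,0,0],[0,0,0],1]
  ]
}}

```text
t: 22.75
tcp_pos: [0.5025, -0.1544, 0.2403]
orientation: [2.749, -0.119, 1.416]
contact_force: [0.7, -1.3, 0.1]
gripper_width: 1.001
grip_force: 0.0
```

```bash
python3 - <<'E'
from p5 import *
ims=[]
for c,b in(("scene",(255,140,385,240)),("top",(300,195,400,320))):
    p=r.snapshot(c); 
    print(c,"exp base centre",proj(p,[[.5851,-.236,.017]])[0].round(1),[(d["confidence"],(np.array(d["xy"])*[560,420]).round(1),atz(p,np.array(d["xy"])*[560,420],.010)[:2].round(4)) for d in r.tip_of("dish_center",p)[:4]])
    im=cv2.resize(p["img"],None,fx=4,fy=4,interpolation=2); a=np.linspace(0,6.283,80)
    cv2.polylines(im,[(proj(p,np.c_[.5851+.029*np.cos(a),-.236+.029*np.sin(a),0*a+.017])*4+2).astype(int)],True,(255,0,0),1)
    A=im[b[1]*4:b[3]*4,b[0]*4:b[2]*4]; ims.append(cv2.resize(A,(400,int(A.shape[0]*400/A.shape[1]))))
o=np.zeros((max(i.shape[0] for i in ims),800,3),np.uint8)
for k,i in enumerate(ims): o[:i.shape[0],400*k:400*k+400]=i
cv2.imwrite("pics/fin.png",o[:,:,::-1]); print(o.shape)
E
```

```text
scene exp base centre [298.4 177.3] [(0.95, array([298.5, 178.8]), array([ 0.5859, -0.239 ])), (0.73, array([290. , 233.4]), array([ 0.5402, -0.0937])), (0.54, array([192.2, 187.9]), array([ 0.7693, -0.1173])), (0.44, array([321.6, 281.5]), array([ 0.4472, -0.0184]))]
top exp base centre [343.3 232.3] [(0.95, array([345.1, 232.9]), array([ 0.5846, -0.241 ])), (0.57, array([278.8, 252.4]), array([ 0.5381, -0.0904]))]
(500, 800, 3)
```

View pics/fin.png

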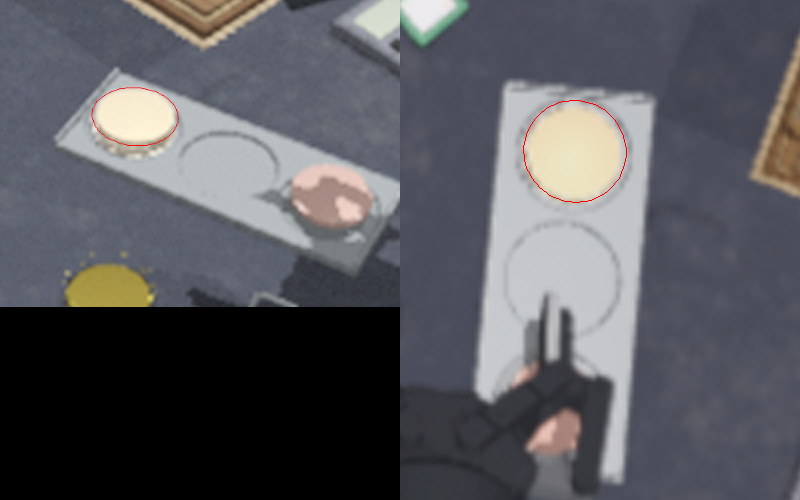

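The dish lies base up, centred in pocket2 at left-crop (135,117) and right-crop (575,150). Its top edge lies on the outline predicted for a flat, seated dish, and the pocket ring shows all round it. The gripper is clear, so I hand the job in.

```bash
python3 -c "
from rig import r
print(r.close_job())"
```

```text
the job is handed in; nothing more can be done
None
```

The dish was turned over using the rack and now sits lid down in the free end pocket of the tray (pocket2), and the job is handed in at about 23 s; grip stayed near 21 N per finger, the last camera check showed it seated, and I saw no disturbance of the other items, though I did not re-measure them.

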